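# Bring down the hold-down arm of an inspection fixture

## Robot

A 7-joint arm with a two-finger parallel gripper is mounted at the origin on the work surface. World frame = base frame: x ahead of the robot, y to its left, z up, the work surface at z = 0. Lengths are in m, angles in rad, forces in N, time in s.
With the tool pointing down it reaches from about 0.4 to 0.85 m from the base axis. Payload 10.4 kg.
Tool frame: the origin (TCP) lies between the finger pads; the fingertips stand ahead of it and the grasp point (between the pads) lies 6 mm ahead of it (finger_overhang is the z of the fingertips in the tool frame, in m); z points along the fingers, y is the direction in which the jaws open and shut (so a half turn about z gives the same grasp; the last joint's range is limited). The gripper opens to 85 mm and grips with 20 to 120 N. Pads are 22 mm wide; open, the fingers measure 114 mm over their backs; the gripper's body (76 mm by 85 mm) begins 54 mm behind the grasp point. The pads swing forward as they close: fully open they stand 13 mm farther back than shut.
Start: joints at [1.09, 0.332, -0.065, 1.46, 0.022, 1.35, -0.088], TCP at [0.276, -0.561, 0.234] pointing down, gripper open.
Joint ranges: [-2.6, 2.6], [-0.5, 2.12], [-1.47, 1.34], [0.16, 2.42], [-1.27, 4.41], [0.06, 2.06], [-2.6, 2.6]. Speed limits (rad/s): [2.22, 2.22, 2.79, 2.79, 3.14, 3.14, 3.14].

## Interface

Orientations are given as a unit quaternion [x, y, z, w].
In Python, from workcell import * gives the robot as it stands.
- The arm moves only by the shell command python3 -m creep 'ROWS' [FORCE]. ROWS is JSON, a list of rows, each a list of 7 numbers: the turn, a rotation vector about the tool's x, y, z in rad, then the shift along the tool's x, y, z in mm, then the closure in counts, from 0 (fully open) to 255 (shut). In form: [[wx, wy, wz, dx, dy, dz, claw], ...]. A call has 1 to 8 rows; each row shifts and turns the commanded pose from where the row before left it, along the tool's axes as they then stand; what a row does not reach is not made up. A row lasts 1/10 s, in which the tool goes at most 50 mm and 8.59 degrees, less where a joint would pass 70% of its speed; a pose out of reach is approached as far as the arm can. A call is refused whole if a number of a shift passes 50 or a number of a turn 0.15, either way. A call with a gripper value outside its range is refused whole. The fingers move at their own pace and stop on an object; FORCE is the grip in N (left out, the last holds). Time passes only in rows, so rows that do not move let the fingers close. It gives the time, the measured TCP pose, the force and the opening at its end, in the units of the state.
- get_obs(): the state, without advancing time (a new reading comes with each control period).
- camera(name): name is "scene" or "top" or "wrist"; returns (picture, depth): 384x512x3 uint8, blue, green, red; 384x512 float32, m along the optical axis (not along the pixel's ray), 0 where there is no reading.
- camera_model(name): a dict with "camera_matrix" (3x3 intrinsics, pixels), "k1" (the pictures are not rectified: a ray, as slopes to the right and down, at radius r is drawn at 1 + k1 r^2 times it, then the intrinsics apply), "R" (3x3) and "t" (3): a world point X has camera coordinates R X + t; the wrist camera has in their place "mount" (4x4, takes a point from camera to tool coordinates, whose origin is the TCP and whose axes are the flange's). Camera axes: x right, y down, z forward; pixel columns grow to the right and rows downward; lengths in m; the calibration is good to about 2 mm. A picture is of the moment at which its call begins: read the wrist's pose just before it. camera_model takes no time and is no camera call.
- hand_in(): hands the job in, once; it reports no verdict.
The state is a dict: "clock": time; "joint_pos": joint angles; "joint_velocities": joint speeds; "tau": joint torques, N m; "position": TCP position; "ee_rot": TCP orientation; "ft_force": force on the tool from outside, world axes, zero at the start; "torque": the same for the moment, N m; "grip_width": opening from 0.0 (shut) to 1.0 (fully open).
Only numpy, scipy, OpenCV 4.12 (cv2) and the standard library are available. Lean on these libraries where they do the work, as an engineer would, in place of code of your own. Each camera call takes 0.05 s, during which the arm holds its last target.

## Task

The white partitioned bin is to be clamped for measuring: press down the black thumb paddle on the low end of the fixture to swing its ratchet pawl free of the teeth, then push the raised hold-down arm down by its crossbar, past its teeth, until its rubber foot rests on the bin's partition, and let go. Only push with the fingers: do not raise the arm, do not lift or shift the bin, and leave the other things on the table where they are.

Things in the scene. Friction and masses are not known exactly. Their poses are not given: they have to be found in the camera images.
- fixture: the fixed hold-down fixture; origin on the table surface below the arm's hinge; its x axis is level and points the way the hold-down arm points (towards the bin), y along the hinge axis, z up. Aluminium base plate 10 mm thick (x from -130 to 225 mm, 100 mm wide, 200 mm wide under the bin), two grey cheeks 50 mm apart over all, up to 160 mm high at the hinge, 110 mm high from x = -85 to 30 mm
- hub (a point): the hinge axis of the hold-down arm, mid-width, 140 mm above the table, on the fixture's z axis. The arm's ratchet wheel, 54 mm in radius with teeth to 64 mm on the side facing the pawl, turns about it between the cheeks
- holdarm (a joint): angle of the steel hold-down arm, rad: 0 is its top stop (pointing along fixture +x and 0.85 rad above level), growing as it comes down; 0.85 is level, with the rubber foot on the bin's partition. It starts at 0.11 to 0.23. Stiff hinge: the arm stays where it is left, and pushing the crossbar down takes about 3 to 6 N. While the pawl is engaged, a tooth stops the downward motion at 0.24 (others at 0.52 and 0.80)
- bar_mid (a point): centre of the crossbar at the arm's free end: a black round bar 20 mm in diameter and 80 mm long along fixture y, 200 mm from the hub; it moves on a 200 mm arc about the hub. Push it down from above
- foot (a point): centre of the underside of the rubber foot (28 mm across), 150 mm out along the arm and 40 mm under its centre line
- pawl (a joint): angle of the ratchet pawl, rad: 0 engaged in the teeth, clear of them from 0.2, stop at 0.42; grows as its paddle is pressed down. Friction holds it where it is left (no spring back); pressing the paddle takes about 2 to 4 N
- pawl_pivot (a point): pivot of the pawl, 62 mm from the hub along fixture -x and 100 mm above the table; axis along fixture y
- paddle_top (a point): centre of the top face of the pawl's black thumb paddle (34 mm along x by 40 mm along y, 7 mm thick), 75 mm from the pawl pivot along fixture -x, away from the arm. From engaged to the stop it moves almost straight down by 30 mm, nothing under it
- bin: loose white plastic bin, 130 mm (fixture x) by 180 mm by 90 mm high, walls and cross-shaped inner partition 5 mm thick and as high as the rim, 0.8 kg, standing on the fixture's base plate under the arm, its centre 150 mm from the hub; origin at the centre of its underside, z up
- ring_gauge: bystander: steel ring, 52 mm across, 16 mm high; origin at the centre of its underside
- ref_sphere: bystander: white 30 mm ball on a stem and 48 mm round foot, 57 mm high; origin under its foot
- gauge_block: bystander: steel block 60 x 30 x 25 mm high; origin at the centre of its underside
- driver: bystander: screwdriver 150 mm long lying on the table
- mug: bystander: blue mug, 76 mm across, 90 mm high; origin under its centre
- mouse: bystander: black computer mouse 100 x 60 x 30 mm; origin under its centre
- cleaner: bystander: white bottle 48 mm across, 110 mm high; origin under its centre
Mind the look-alikes: they are no part of the job. What is shaped like the bin but turquoise or yellow is not meant.

How it is judged:
By the outcome, as a careful person would: the job done as asked, in the order asked, and still so for the second after the job is handed in, with the robot touching nothing.
It also fails if it takes over 46 s, if anything falls off the work surface, if the arm or the gripper's body presses on something with over 40 N, if the wrist force passes 120 N, or if a joint passes its speed limit or range.

## Working session

There is one attempt and no reset: what is moved stays moved. The work goes in short steps, Python scripts to look and compute and a shell command to move; the robot and the scene stay as the last step left them, time stands still between calls to the robot, and variables do not carry over. Pictures are saved under pics/ and viewed, and the job is handed in when it is done.

```bash
ls; mkdir -p pics
python3 - <<'E'
from workcell import *
import cv2,numpy as np
o=get_obs(); print(o)
for n in ("scene","top"):
    p,d=camera(n); cv2.imwrite(f"pics/{n}0.png",p); np.save(f"pics/{n}0.npy",d)
    m=camera_model(n); print(n,m)
print(camera_model("wrist"))
try: print(finger_overhang)
except Exception as e: print(e)
E
```

```text
pics
{'clock': 0.0, 'joint_pos': array([ 1.09042929,  0.33290697, -0.06468864,  1.46094788,  0.02162303,
        1.34991928, -0.08851754]), 'joint_velocities': array([ 0.00143026,  0.00050252,  0.00059177,  0.00036291, -0.000331  ,
        0.00132426,  0.00184048]), 'tau': array([-3.76387152e-05, -6.25450587e+01,  4.90462838e-02, -3.91611063e+01,
        1.61261408e-02,  9.82607628e-03, -6.65776938e-06]), 'position': array([ 0.27602961, -0.56031827,  0.23359087]), 'ee_rot': array([ 9.73920289e-01,  2.26889223e-01, -2.14627006e-04, -7.10968055e-04]), 'ft_force': array([-0.63745522, -0.00329139, -1.35752957]), 'torque': array([-0.00793288, -0.03468472, -0.00105655]), 'grip_width': 0.9997753762203655}
scene {'camera_matrix': array([[403.30185741,   0.        , 255.16923964],
       [  0.        , 403.30185741, 184.23917775],
       [  0.        ,   0.        ,   1.        ]]), 'k1': -0.0982795670943982, 'R': array([[-0.12291127,  0.9923521 , -0.01140781],
       [ 0.75337614,  0.08581723, -0.6519661 ],
       [-0.64600094, -0.08872835, -0.7581623 ]]), 't': array([ 0.03325007, -0.2391320
[... 282 characters left out ...]
 [-0.98394295, -0.01290225, -0.17801632],
       [ 0.17783112,  0.0143157 , -0.98395689]]), 't': array([0.00488117, 0.51025267, 1.09818552])}
{'camera_matrix': array([[297.98773088,   0.        , 256.34704908],
       [  0.        , 297.98773088, 192.06748221],
       [  0.        ,   0.        ,   1.        ]]), 'k1': -0.040776287186341686, 'mount': array([[-1.15850488e-04, -9.64977787e-01, -2.62331578e-01,
         6.65227127e-02],
       [ 9.99999616e-01,  1.15971842e-04, -8.68216846e-04,
        -1.45728707e-04],
       [ 8.68233047e-04, -2.62331578e-01,  9.64977403e-01,
        -1.40644506e-01],
       [ 0.00000000e+00,  0.00000000e+00,  0.00000000e+00,
         1.00000000e+00]])}
0.025
```

View pics/scene0.png

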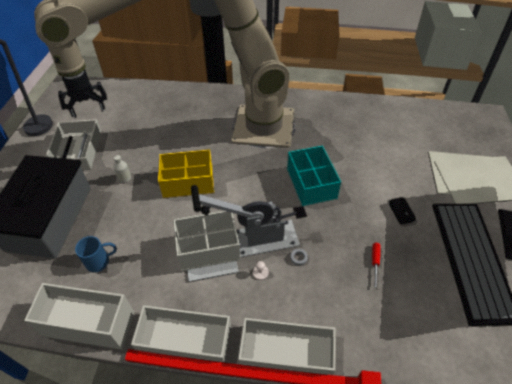

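View pics/top0.png

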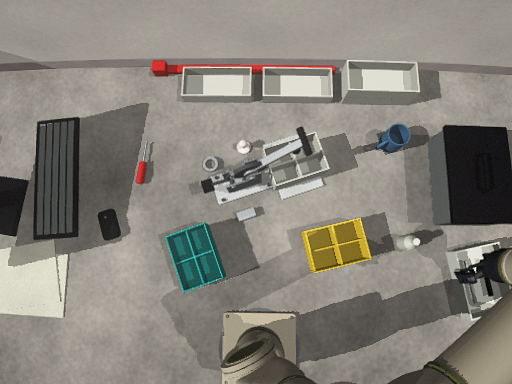

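The fixture is at about (262,215) in the scene view and (240,180) in the top view. The white partitioned bin is under it, at scene (208,235) and top (297,160). The crossbar is at scene (197,198) / top (305,140), and the paddle at scene (300,212) / top (208,186). Three other things could be mistaken for the bin:
- **Yellow bin** at scene (186,172): wrong colour.
- **Turquoise bin** at scene (314,175): wrong colour.
- **White trays** at the front edge: no partition and not on the fixture.

The white one under the arm fits the description. I'll enlarge it to confirm and measure.

```bash
cat > h.py <<'E'
import numpy as np, cv2
from workcell import *
def pts(n,d,m=None):
    m=m or camera_model(n); K=m["camera_matrix"]
    v,u=np.mgrid[0:384,0:512].astype(float)
    uv=np.stack([u,v],-1).reshape(-1,1,2)
    r=cv2.undistortPoints(uv,K,np.array([m["k1"],0,0,0.])).reshape(384,512,2)
    c=np.dstack([r*d[...,None],d])
    return (c-np.array(m["t"]))@np.array(m["R"])
def proj(n,X):
    m=camera_model(n)
    c=np.atleast_2d(X)@np.array(m["R"]).T+m["t"]
    return cv2.projectPoints(c,np.zeros(3),np.zeros(3),m["camera_matrix"],np.array([m["k1"],0,0,0.]))[0].reshape(-1,2)
E
python3 - <<'E'
from h import *
a=cv2.imread("pics/scene0.png")[175:290,165:320]; b=cv2.imread("pics/top0.png")[120:215,190:345]
a=cv2.resize(a,None,fx=5,fy=5,interpolation=cv2.INTER_CUBIC);b=cv2.resize(b,None,fx=5,fy=5,interpolation=cv2.INTER_CUBIC)
cv2.imwrite("pics/sc.png",a);cv2.imwrite("pics/tc.png",b)
for n in("scene","top"):
    P=pts(n,np.load(f"pics/{n}0.npy")); np.save(f"pics/P{n}.npy",P)
    for u,v in ([(197,198),(195,190),(300,212),(180,222),(240,215),(262,212)] if n=="scene" else [(305,140),(302,132),(309,150),(208,186),(206,183),(325,150),(235,197)]):
        print(n,(u,v),P[v,u].round(3))
E
```

```text
scene (197, 198) [ 0.609 -0.108  0.268]
scene (195, 190) [ 0.587 -0.118  0.272]
scene (300, 212) [0.51  0.166 0.117]
scene (180, 222) [ 0.567 -0.193  0.087]
scene (240, 215) [ 0.572 -0.004  0.16 ]
scene (262, 212) [0.55  0.056 0.154]
top (305, 140) [ 0.602 -0.117  0.27 ]
top (302, 132) [ 0.625 -0.109  0.269]
top (309, 150) [ 0.574 -0.127  0.272]
top (208, 186) [0.502 0.163 0.113]
top (206, 183) [0.511 0.168 0.118]
top (325, 150) [ 0.655 -0.22  -0.001]
top (235, 197) [0.485 0.087 0.01 ]
```

View pics/sc.png

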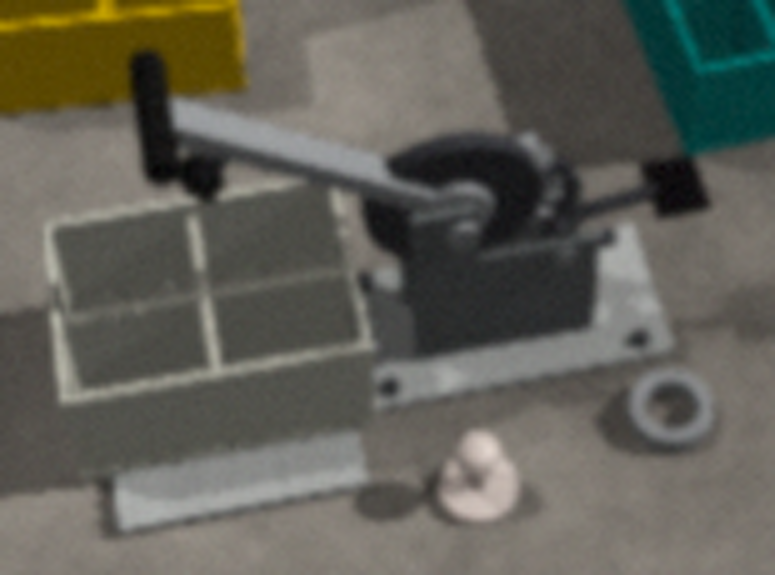

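View pics/tc.png

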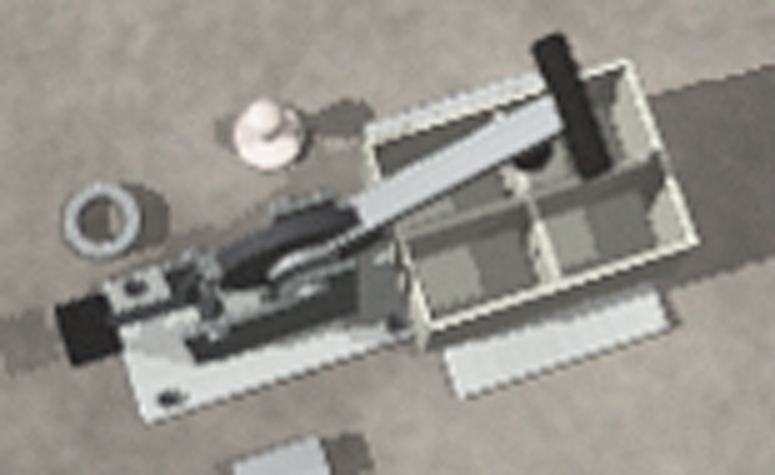

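The enlarged crops confirm it. The white cross-partitioned bin stands on the plate under the raised arm, the crossbar is at scene (197,198), and the paddle is at scene (300,212). Next I'll measure both by mask and depth, then check them against the given dimensions.

Run:
```python
from h import *
C={}
for n in("scene","top"):
    P=np.load(f"pics/P{n}.npy"); img=cv2.imread(f"pics/{n}0.png"); dark=img.max(-1)<60
    for nm,c,zr,R in(("bar",(.603,-.115),(.25,.30),.08),("pad",(.506,.165),(.09,.14),.035)):
        m=dark&(np.hypot(P[...,0]-c[0],P[...,1]-c[1])<R)&(P[...,2]>zr[0])&(P[...,2]<zr[1])
        X=P[m]; r=cv2.minAreaRect((X[:,:2]*1000).astype(np.float32))
        C[n,nm]=np.array(r[0])/1000
        print(n,nm,m.sum(),X.mean(0).round(4),"z",np.percentile(X[:,2],[5,50,95]).round(4),"rect",r)
    m=(P[...,2]>.085)&(P[...,2]<.115)&(img.min(-1)>110)&(abs(P[...,0]-.58)<.15)&(abs(P[...,1]+.1)<.13)
    r=cv2.minAreaRect((P[m][:,:2]*1000).astype(np.float32)); print("binrim",m.sum(),r,np.median(P[m][:,2]))
b=(C["scene","bar"]+C["top","bar"])/2; p=(C["scene","pad"]+C["top","pad"])/2
d=b-p; L=np.hypot(*d); ux=d/L; print("bar",b,"pad",p,"L",L,"yaw",np.arctan2(ux[1],ux[0]))
hub=p+ux*.137; print("hub by paddle",hub,"bar horiz",np.dot(b-hub,ux))
```

```text
scene bar 183 [ 0.609  -0.1124  0.2671] z [0.2598 0.2679 0.2709] rect ((605.3984985351562, -113.67626190185547), (81.77484893798828, 19.172090530395508), 20.130125045776367)
scene pad 129 [0.5079 0.1628 0.1138] z [0.1104 0.1138 0.117 ] rect ((509.3321228027344, 156.9438018798828), (41.450164794921875, 51.20378494262695), 18.817705154418945)
binrim 287 ((599.4873046875, -107.25151824951172), (133.1388397216797, 180.84437561035156), 18.847152709960938) 0.09825647001889432
top bar 178 [ 0.5995 -0.1146  0.269 ] z [0.2646 0.2693 0.2723] rect ((599.8933715820312, -114.67237091064453), (78.03349304199219, 17.361337661743164), 19.604785919189453)
top pad 119 [0.5032 0.165  0.1149] z [0.1111 0.1148 0.1184] rect ((504.0278015136719, 165.1858673095703), (38.72503662109375, 30.610868453979492), 18.159286499023438)
binrim 360 ((597.4219360351562, -107.29009246826172), (130.63525390625, 178.30172729492188), 18.93720245361328) 0.09895420570133827
bar [ 0.60264594 -0.11417432] pad [0.50667996 0.16106483] L 0.2914893792206791 yaw -1.2353122371325036
hub by paddle [0.55178397 0.03170244] bar horiz 0.15448937922067912
```

Bin: centre (0.598,-0.107), rim at z≈0.099, which fits 90 mm plus the 10 mm plate. Using the bin, bar and paddle together gives:

| Quantity | Value | Check |
|---|---|---|
| Hub | ≈(0.550,0.035) | Three estimates within about 5 mm |
| Fixture x | ≈(0.326,-0.946) | – |
| Paddle top | ≈(0.505,0.165,0.115) | – |
| Bar | centre z≈0.26, holdarm ≈0.21 | In the stated range |

One thing disagrees with the text: the bin's 180 mm side lies along fixture x. The partition cross is still under the foot.

I'll shut the fingers, turn the tool square to the fixture, and travel to the paddle.

```bash
python3 -m creep '[[0,0,0.127,0,0,-20,255],[0,0,0,11,-15,-20,255],[0,0,0,22,-30,0,255],[0,0,0,22,-30,0,255],[0,0,0,22,-30,0,255],[0,0,0,22,-30,0,255],[0,0,0,22,-30,0,255],[0,0,0,22,-30,0,255]]' 40
python3 -m creep '[[0,0,0,22,-30,0,255],[0,0,0,22,-30,0,255],[0,0,0,22,-30,0,255],[0,0,0,22,-30,0,255],[0,0,0,22,-30,0,255],[0,0,0,22,-30,0,255],[0,0,0,22,-30,0,255],[0,0,0,11,-15,0,255]]'
cat > g.py <<'E'
from h import *
from scipy.spatial.transform import Rotation as Ro
import sys
o=get_obs(); R=Ro.from_quat(o["ee_rot"]).as_matrix()
hub=np.array([.550,.035,.14]); ux=np.array([.3256,-.9455,0]); uy=np.array([.9455,.3256,0])
p=o["position"]; tip=p+R[:,2]*.025
print("t",o["clock"],"tcp",p.round(4),"tip in fixture mm",((tip-hub)@np.stack([ux,uy,[0,0,1]]).T*1000+[0,0,140]).round(1),"F",o["ft_force"].round(1),"w",round(o["grip_width"],3))
print("tool axes",R.T.round(3).tolist())
if len(sys.argv)>1:
    fx,fy,fz=[float(a)/1000 for a in sys.argv[1:4]]
    T=hub+fx*ux+fy*uy; T[2]=fz
    print("to go, tool mm",(R.T@(T-tip)*1000).round(1))
E
python3 g.py -139 0 140
```

```text
clock: 0.9
position: [0.3482, -0.3282, 0.2742]
ee_rot: [0.986, 0.165, -0.0, -0.0]
ft_force: [1.0, 0.2, 0.7]
grip_width: -0.004
clock: 1.7
position: [0.4315, -0.0601, 0.2744]
ee_rot: [0.986, 0.166, 0.0, -0.0]
ft_force: [-0.5, 0.1, -0.1]
grip_width: 0.001
t 1.7 tcp [ 0.4315 -0.0601  0.2744] tip in fixture mm [  51.4 -143.   249.4] F [-0.5  0.1 -0.1] w 0.001
tool axes [[0.945, 0.328, 0.0], [0.328, -0.945, -0.0], [0.0, 0.0, -1.0]]
to go, tool mm [ 143.5 -190.   109.4]
```

```bash
python3 -m creep '[[0,0,0,20,-34,0,255],[0,0,0,20,-34,0,255],[0,0,0,22,-34,10,255],[0,0,0,24,-34,15,255],[0,0,0,24,-28,15,255],[0,0,0,20,-18,15,255],[0,0,0,13,-8,15,255],[0,0,0,0,0,0,255]]'
python3 g.py -139 0 140
python3 - <<'E'
from h import *
p,d=camera("wrist"); cv2.imwrite("pics/w1.png",p)
a,_=camera("scene"); cv2.imwrite("pics/s1.png",cv2.resize(a[150:290,165:345],None,fx=4,fy=4))
E
```

```text
clock: 2.5
position: [0.5038, 0.1642, 0.2021]
ee_rot: [0.986, 0.166, -0.002, -0.001]
ft_force: [0.1, -0.5, 0.3]
grip_width: 0.002
t 2.5 tcp [0.5038 0.1642 0.2021] tip in fixture mm [-137.3   -1.7  177.1] F [ 0.1 -0.5  0.3] w 0.002
tool axes [[0.945, 0.327, -0.004], [0.327, -0.945, -0.002], [-0.004, 0.001, -1.0]]
to go, tool mm [ 1.8 -1.7 37.1]
```

View pics/w1.png

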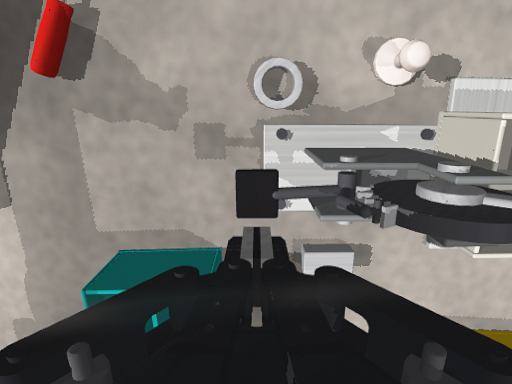

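View pics/s1.png

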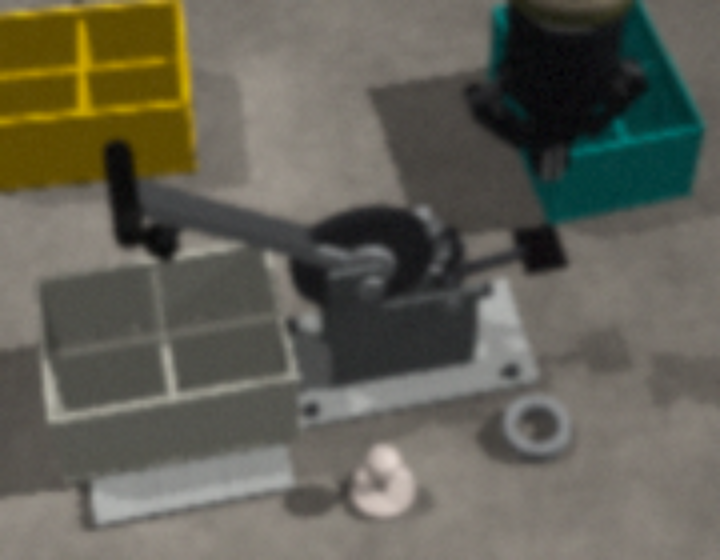

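The wrist view shows the paddle at (257,194), in line with the shut fingertips at column 257. The scene view shows the fingers above the paddle (545,248 in the crop). I'll cast the wrist ray onto z=0.115 as a check.

```bash
python3 - <<'E'
from h import *
from scipy.spatial.transform import Rotation as Ro
m=camera_model("wrist");o=get_obs();R=Ro.from_quat(o["ee_rot"]).as_matrix()
r=cv2.undistortPoints(np.array([[[257.,194.]]]),m["camera_matrix"],np.array([m["k1"],0,0,0.]))[0,0]
M=m["mount"];d=R@M[:3,:3]@np.array([*r,1]);c=o["position"]+R@M[:3,3]
X=c+d*(.115-c[2])/d[2];print(X)
E
python3 -m creep '[[0,0,0,1,-1,10,255],[0,0,0,1,-1,10,255],[0,0,0,0,0,10,255],[0,0,0,0,0,10,255],[0,0,0,0,0,10,255],[0,0,0,0,0,5,255],[0,0,0,0,0,0,255]]'
python3 g.py -139 0 90
```

```text
[0.50647709 0.16314412 0.115     ]
clock: 3.3
position: [0.5055, 0.1651, 0.1485]
ee_rot: [0.986, 0.165, -0.001, 0.0]
ft_force: [-0.2, -0.5, -0.7]
grip_width: 0.003
t 3.3 tcp [0.5055 0.1651 0.1485] tip in fixture mm [-137.5    0.3  123.5] F [-0.2 -0.5 -0.7] w 0.003
tool axes [[0.946, 0.325, -0.001], [0.325, -0.946, -0.0], [-0.001, -0.0, -1.0]]
to go, tool mm [-0.2 -1.5 33.5]
```

The ray gives (0.506,0.163), within 2 mm of the tip. Now pressing down.

```bash
python3 -m creep '[[0,0,0,0,0,6,255],[0,0,0,0,0,6,255],[0,0,0,0,0,5,255],[0,0,0,0,0,0,255]]'
python3 -m creep '[[0,0,0,0,0,5,255],[0,0,0,0,0,4,255],[0,0,0,0,0,4,255],[0,0,0,0,0,0,255]]'
python3 g.py -139 0 90
```

```text
clock: 3.7
position: [0.5055, 0.1651, 0.1316]
ee_rot: [0.986, 0.165, -0.001, 0.0]
ft_force: [0.2, -0.9, 0.6]
grip_width: 0.0
clock: 4.1
position: [0.5056, 0.1652, 0.1188]
ee_rot: [0.986, 0.165, -0.0, 0.0]
ft_force: [-0.8, -0.6, 0.5]
grip_width: 0.002
t 4.1 tcp [0.5056 0.1652 0.1188] tip in fixture mm [-137.5    0.4   93.8] F [-0.8 -0.6  0.5] w 0.002
tool axes [[0.946, 0.325, -0.001], [0.325, -0.946, -0.0], [-0.001, -0.0, -1.0]]
to go, tool mm [-0.4 -1.5  3.8]
```

The force is unclear, so I'll look.

Run:
```python
from h import *
p,d=camera("wrist"); cv2.imwrite("pics/w2.png",p)
a,_=camera("scene"); cv2.imwrite("pics/s2.png",cv2.resize(a[170:270,225:345],None,fx=6,fy=6,interpolation=cv2.INTER_CUBIC))
```

```text
(no output)
```

View pics/w2.png

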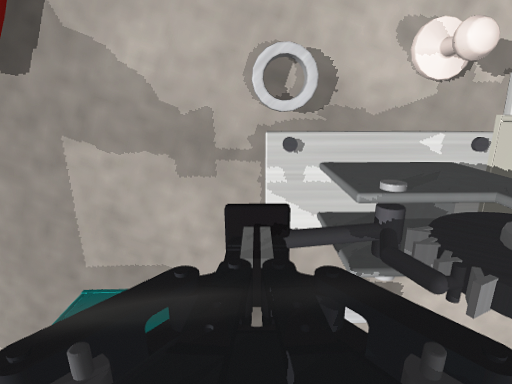

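View pics/s2.png

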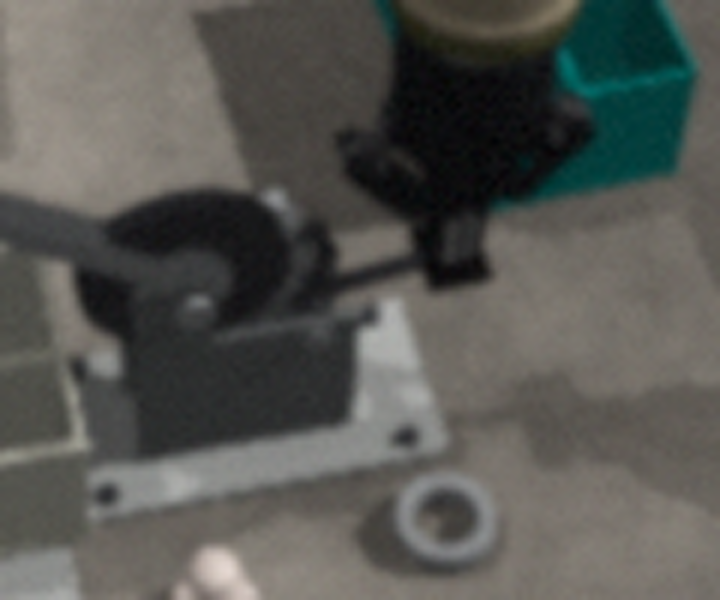

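The wrist view shows the fingertips on the paddle (257,235), and the pawl tip at (437,283) has swung off the teeth. I'll press about 6 mm more for margin.

```bash
python3 -m creep '[[0,0,0,0,0,3,255],[0,0,0,0,0,3,255]]'
python3 -m creep '[[0,0,0,0,0,1.5,255]]'
python3 -m creep '[[0,0,0,0,0,0,255],[0,0,0,0,0,-8,255],[0,0,0,0,0,-15,255],[0,0,0,0,0,-20,255],[0,0,0,0,0,-20,255],[0,0,0,0,0,-20,255],[0,0,0,0,0,0,255]]'
python3 - <<'E'
from h import *
p,d=camera("wrist"); cv2.imwrite("pics/w3.png",p)
p,d=camera("top"); P=pts("top",d); m=(p.max(-1)<60)&(np.hypot(P[...,0]-.505,P[...,1]-.163)<.03)&(P[...,2]>.05)&(P[...,2]<.13); print(m.sum(),np.median(P[m],0) if m.sum() else 0)
p,d=camera("scene"); P=pts("scene",d); m=(p.max(-1)<60)&(np.hypot(P[...,0]-.505,P[...,1]-.163)<.02)&(P[...,2]>.05)&(P[...,2]<.13); print(m.sum(),np.median(P[m],0))
m=(p.max(-1)<60)&(np.hypot(P[...,0]-.605,P[...,1]+.114)<.08)&(P[...,2]>.2);print("bar",m.sum(),P[m].mean(0))
E
python3 g.py -139 0 90
```

```text
clock: 4.4
position: [0.5061, 0.166, 0.1136]
ee_rot: [0.986, 0.165, 0.0, -0.0]
ft_force: [-1.2, 2.0, 1.0]
grip_width: 0.003
clock: 4.5
position: [0.506, 0.1658, 0.1119]
ee_rot: [0.986, 0.165, 0.0, -0.0]
ft_force: [-0.5, 0.8, 1.3]
grip_width: -0.0
clock: 5.2
position: [0.5074, 0.1658, 0.1988]
ee_rot: [0.986, 0.165, 0.003, 0.0]
ft_force: [0.4, 0.2, -0.2]
grip_width: -0.002
0 0
96 [0.50674566 0.16425966 0.1070623 ]
bar 264 [ 0.60659437 -0.10693036  0.2527993 ]
t 5.35 tcp [0.5059 0.165  0.195 ] tip in fixture mm [-137.3    0.6  170. ] F [-0.9  1.  -0.5] w -0.001
tool axes [[0.946, 0.325, 0.0], [0.325, -0.946, 0.0], [0.0, -0.0, -1.0]]
to go, tool mm [-0.6 -1.7 80. ]
```

View pics/w3.png

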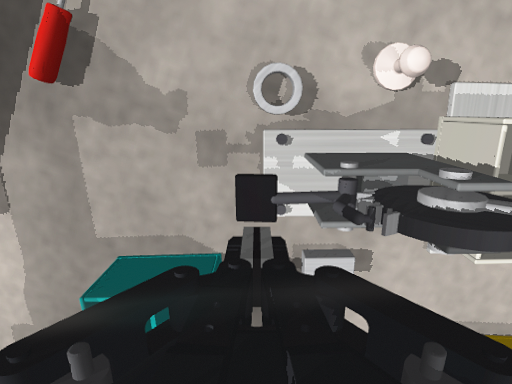

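The scene depth suggests the paddle is only at z≈0.107. I'll verify with the wrist depth.

Run:
```python
from h import *
from scipy.spatial.transform import Rotation as Ro
m=camera_model("wrist");o=get_obs();R=Ro.from_quat(o["ee_rot"]).as_matrix();M=m["mount"]
p,d=camera("wrist")
Rc=R@M[:3,:3]; c=o["position"]+R@M[:3,3]
P=pts("wrist",d,dict(camera_matrix=m["camera_matrix"],k1=m["k1"],R=Rc.T,t=-Rc.T@c))
for u,v in[(245,185),(257,195),(270,205),(257,210),(300,200),(275,135),(285,68),(246,240),(246,232),(258,232)]: print((u,v),P[v,u].round(4))
s,d=camera("scene"); P=pts("scene",d); cv2.imwrite("pics/s3.png",cv2.resize(s[170:270,225:345],None,fx=6,fy=6,interpolation=cv2.INTER_CUBIC))
m=(s.max(-1)<60)&(np.hypot(P[...,0]-.505,P[...,1]-.163)<.025)&(P[...,2]>.05)&(P[...,2]<.2);ys,xs=np.where(m);
for v in sorted(set(ys)): print(v,xs[ys==v].min(),xs[ys==v].max(),np.median(P[v,xs[ys==v]],0).round(3))
```

```text
(245, 185) [0.5129 0.1772 0.1089]
(257, 195) [0.5085 0.1657 0.11  ]
(270, 205) [0.5042 0.1534 0.1105]
(257, 210) [0.4965 0.1616 0.1091]
(300, 200) [0.5156 0.1322 0.1097]
(275, 135) [0.5518 0.1601 0.0121]
(285, 68) [0.6178 0.1735 0.0176]
(246, 240) [0.515  0.1733 0.2138]
(246, 232) [0.5143 0.1735 0.2034]
(258, 232) [0.5164 0.1681 0.2038]
195 306 306 [0.51  0.177 0.199]
196 300 304 [0.514 0.166 0.198]
197 301 304 [0.517 0.168 0.197]
208 298 303 [0.487 0.167 0.107]
209 294 303 [0.491 0.162 0.106]
210 294 303 [0.495 0.162 0.107]
211 294 304 [0.498 0.163 0.106]
212 294 304 [0.503 0.164 0.107]
213 294 304 [0.508 0.164 0.108]
214 293 305 [0.511 0.164 0.106]
215 292 305 [0.514 0.163 0.107]
216 296 306 [0.518 0.171 0.107]
217 296 305 [0.522 0.169 0.108]
218 296 303 [0.525 0.166 0.107]
```

View pics/s3.png

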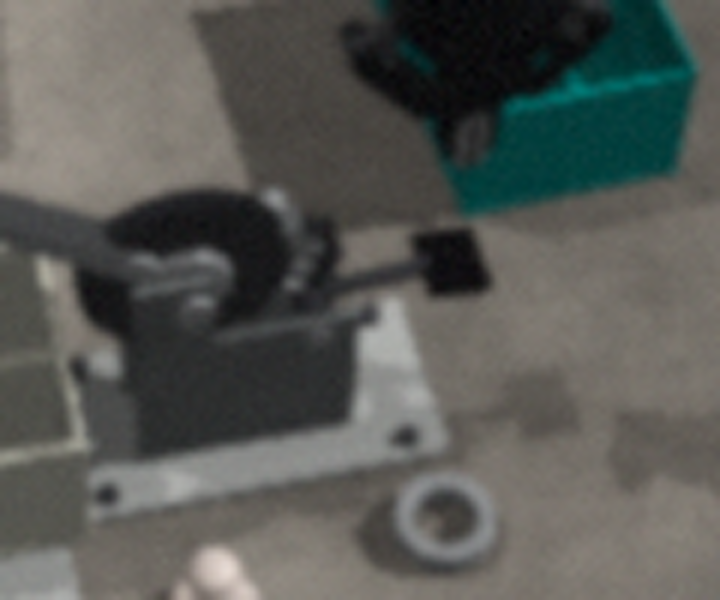

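The paddle is at z≈0.107–0.110, so it moved only about 7 mm (around 0.1 rad) and the pawl isn't clear. With the fingers shut, contact is therefore about 5 mm ahead of the TCP, not 25 mm. I'll press again, deeper, and watch the force.

```bash
python3 -m creep '[[0,0,0,0,-1,22,255],[0,0,0,0,-1,22,255],[0,0,0,0,0,20,255],[0,0,0,0,0,13,255],[0,0,0,0,0,4,255],[0,0,0,0,0,4,255]]'
python3 -m creep '[[0,0,0,0,0,4,255],[0,0,0,0,0,4,255]]'
python3 -m creep '[[0,0,0,0,0,4,255],[0,0,0,0,0,0,255]]'
python3 - <<'E'
from h import *
s,d=camera("scene"); P=pts("scene",d); cv2.imwrite("pics/s4.png",cv2.resize(s[170:270,225:345],None,fx=6,fy=6,interpolation=cv2.INTER_CUBIC))
m=(s.max(-1)<60)&(np.hypot(P[...,0]-.515,P[...,1]-.163)<.03)&(P[...,2]>.05)&(P[...,2]<.2);ys,xs=np.where(m);
for v in sorted(set(ys)): print(v,np.median(P[v,xs[ys==v]],0).round(3))
E
python3 g.py
```

```text
clock: 6.05
position: [0.5053, 0.1673, 0.1099]
ee_rot: [0.986, 0.165, -0.0, -0.0]
ft_force: [-2.0, -0.1, 1.6]
grip_width: -0.0
clock: 6.25
position: [0.5055, 0.1676, 0.1023]
ee_rot: [0.986, 0.165, 0.0, -0.0]
ft_force: [-2.2, 0.2, 2.1]
grip_width: 0.002
clock: 6.45
position: [0.5054, 0.1672, 0.0977]
ee_rot: [0.986, 0.165, 0.0, -0.0]
ft_force: [-0.2, -0.3, -0.1]
grip_width: -0.002
197 [0.52  0.155 0.199]
198 [0.52  0.174 0.198]
199 [0.522 0.164 0.193]
200 [0.522 0.163 0.191]
201 [0.52  0.166 0.183]
202 [0.519 0.164 0.177]
203 [0.52  0.164 0.172]
204 [0.516 0.163 0.166]
205 [0.517 0.163 0.162]
206 [0.518 0.164 0.158]
207 [0.517 0.162 0.152]
208 [0.518 0.16  0.146]
209 [0.52  0.159 0.145]
210 [0.518 0.161 0.138]
211 [0.515 0.163 0.13 ]
212 [0.514 0.163 0.124]
213 [0.514 0.162 0.117]
214 [0.515 0.164 0.114]
215 [0.515 0.163 0.109]
216 [0.514 0.157 0.099]
217 [0.515 0.157 0.097]
218 [0.515 0.167 0.094]
219 [0.517 0.17  0.091]
220 [0.522 0.17  0.093]
221 [0.526 0.17  0.094]
t 6.5 tcp [0.5055 0.1671 0.0978] tip in fixture mm [-139.4    0.9   72.8] F [-0.8 -0.1 -0. ] w -0.006
tool axes [[0.946, 0.325, 0.0], [0.325, -0.946, 0.0], [0.0, -0.0, -1.0]]
```

View pics/s4.png

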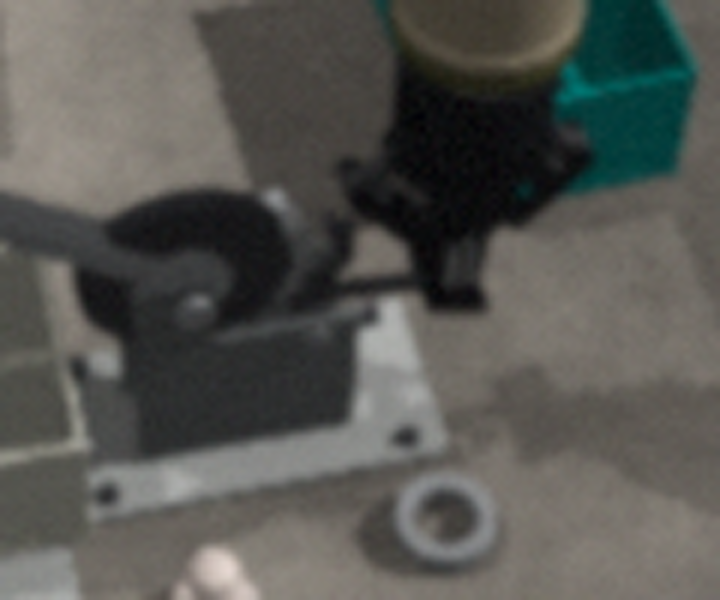

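The paddle is now at z≈0.093 (about 0.29 rad), and the pawl tip (340,240) has swung visibly away from the wheel. I'll go 5 mm more, then lift off.

```bash
python3 -m creep '[[0,0,0,0,0,3,255],[0,0,0,0,0,2,255],[0,0,0,0,0,0,255]]'
python3 -m creep '[[0,0,0,0,0,-10,255],[0,0,0,0,0,-30,255],[0,0,0,0,0,-40,255],[0,0,0,0,0,-40,255],[0,0,0,0,0,-40,255],[0,0,0,0,0,-35,255],[0,0,0,0,0,-15,255],[0,0,0,0,0,0,255]]'
python3 - <<'E'
from h import *
for n in("scene","top"):
    s,d=camera(n); P=pts(n,d); cv2.imwrite(f"pics/{n}5.png",cv2.resize(s[170:270,165:345] if n=="scene" else s[120:215,180:345],None,fx=4,fy=4,interpolation=cv2.INTER_CUBIC))
    m=(s.max(-1)<60)&(np.hypot(P[...,0]-.508,P[...,1]-.163)<.022)&(P[...,2]>.05)&(P[...,2]<.13)
    if m.any(): print(n,"paddle",m.sum(),np.median(P[m],0).round(4))
    m=(s.max(-1)<60)&(np.hypot(P[...,0]-.603,P[...,1]+.115)<.06)&(P[...,2]>.25)&(P[...,2]<.29)
    print("bar",P[m].mean(0).round(4), np.percentile(P[m][:,2],90))
E
python3 g.py 160 0 300
```

```text
clock: 6.8
position: [0.5054, 0.167, 0.0927]
ee_rot: [0.986, 0.165, 0.0, 0.0]
ft_force: [0.3, -0.8, 0.0]
grip_width: 0.002
clock: 7.6
position: [0.5059, 0.1678, 0.3052]
ee_rot: [0.986, 0.165, 0.002, -0.0]
ft_force: [0.4, 0.1, -0.5]
grip_width: -0.001
scene paddle 100 [0.5081 0.1631 0.0882]
bar [ 0.6086 -0.112   0.2668] 0.2703887329158258
bar [ 0.5997 -0.1144  0.2686] 0.27164677115124053
t 7.7 tcp [0.5049 0.1671 0.3021] tip in fixture mm [-139.5    0.4  277.1] F [ 0.2 -1.2 -1.1] w 0.002
tool axes [[0.946, 0.325, -0.001], [0.325, -0.946, 0.0], [-0.001, -0.0, -1.0]]
to go, tool mm [-2.000e-01  2.995e+02 -2.290e+01]
```

View pics/scene5.png

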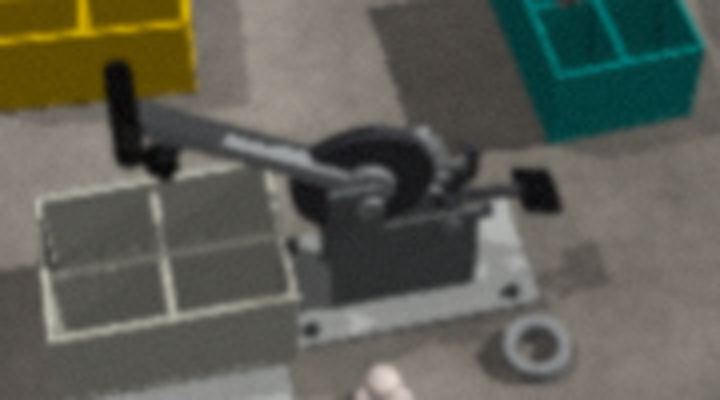

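The paddle stayed at z≈0.088 (about 0.36 rad), so the pawl is clear. The bar hasn't moved. Next I'll go above the crossbar.

```bash
python3 -m creep '[[0,0,0,0,15,-15,255],[0,0,0,0,40,-10,255],[0,0,0,0,45,0,255],[0,0,0,0,45,0,255],[0,0,0,0,45,0,255],[0,0,0,0,45,0,255],[0,0,0,0,40,0,255],[0,0,0,0,22,0,255]]'
python3 -m creep '[[0,0,0,0,0,0,255]]'
python3 - <<'E'
from h import *
from scipy.spatial.transform import Rotation as Ro
p,d=camera("wrist"); cv2.imwrite("pics/w6.png",p)
E
python3 g.py 160 0 300
```

```text
clock: 8.5
position: [0.6015, -0.1177, 0.3253]
ee_rot: [0.987, 0.163, -0.002, -0.0]
ft_force: [-0.1, 0.4, -0.2]
grip_width: 0.004
clock: 8.6
position: [0.6016, -0.1172, 0.3255]
ee_rot: [0.987, 0.162, -0.002, -0.0]
ft_force: [-0.5, 0.4, 0.4]
grip_width: -0.001
t 8.65 tcp [ 0.6015 -0.1143  0.3262] tip in fixture mm [157.8   0.  301.2] F [ 0.2  0.3 -0.3] w -0.004
tool axes [[0.946, 0.324, -0.002], [0.324, -0.946, -0.002], [-0.003, 0.001, -1.0]]
to go, tool mm [-0.   2.2  1.2]
```

View pics/w6.png

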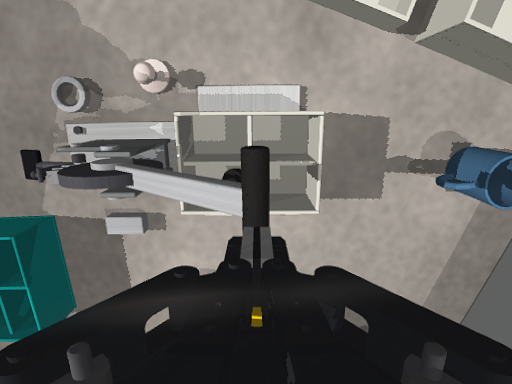

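The bar at (256,185) is in line with the fingers (column 257). Now I'll descend to contact and follow the arc.

```bash
python3 -m creep '[[0,0,0,0,2,15,255],[0,0,0,0,0,15,255],[0,0,0,0,0,12,255],[0,0,0,0,0,6,255],[0,0,0,0,1,3,255],[0,0,0,0,1,3,255],[0,0,0,0,2,3,255]]'
python3 -m creep '[[0,0,0,0,2,4,255],[0,0,0,0,3,4,255],[0,0,0,0,2,4,255],[0,0,0,0,2,4,255]]'
python3 - <<'E'
from h import *
s,d=camera("scene"); cv2.imwrite("pics/s7.png",cv2.resize(s[150:270,165:345],None,fx=4,fy=4,interpolation=cv2.INTER_CUBIC))
E
python3 g.py 180 0 220
```

```text
clock: 9.35
position: [0.6039, -0.1192, 0.2714]
ee_rot: [0.986, 0.165, 0.0, 0.0]
ft_force: [-1.4, 0.8, 3.1]
grip_width: 0.002
clock: 9.75
position: [0.6075, -0.1296, 0.2556]
ee_rot: [0.986, 0.164, 0.001, 0.001]
ft_force: [1.4, -5.4, 7.0]
grip_width: 0.001
t 9.8 tcp [ 0.6074 -0.13    0.2548] tip in fixture mm [174.8   0.6 229.8] F [ 2.  -4.2  5.6] w -0.0
tool axes [[0.946, 0.323, 0.002], [0.323, -0.946, 0.003], [0.002, -0.002, -1.0]]
to go, tool mm [-0.6  5.2  9.9]
```

View pics/s7.png

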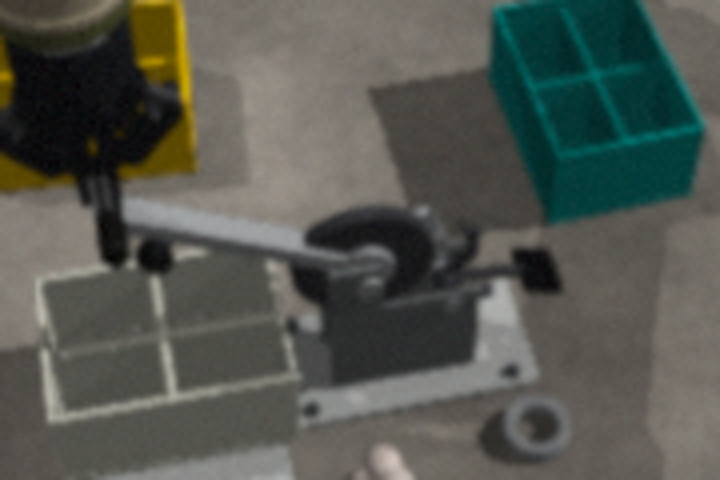

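The arm is following: it's at about 0.33, past the first tooth, with 6–7 N on the tool. I'll continue along the arc.

```bash
python3 -m creep '[[0,0,0,0,1,5,255],[0,0,0,0,1,5,255],[0,0,0,0,2,5,255],[0,0,0,0,2,5,255],[0,0,0,0,2,5,255],[0,0,0,0,2,5,255]]'
python3 g.py 188 0 220
python3 -m creep '[[0,0,0,0,2,5,255],[0,0,0,0,1,5,255],[0,0,0,0,2,5,255],[0,0,0,0,1,5,255]]'
python3 g.py 195 0 220
python3 - <<'E'
from h import *
s,d=camera("scene"); cv2.imwrite("pics/s8.png",cv2.resize(s[150:270,165:345],None,fx=4,fy=4,interpolation=cv2.INTER_CUBIC))
E
```

```text
clock: 10.4
position: [0.6105, -0.1387, 0.2252]
ee_rot: [0.986, 0.164, 0.001, 0.001]
ft_force: [2.4, -3.5, 5.2]
grip_width: 0.002
t 10.4 tcp [ 0.6105 -0.1387  0.2252] tip in fixture mm [184.    0.7 200.2] F [ 2.4 -3.5  5.2] w 0.002
tool axes [[0.946, 0.324, 0.001], [0.324, -0.946, 0.002], [0.002, -0.001, -1.0]]
to go, tool mm [ -0.7   4.  -19.8]
clock: 10.8
position: [0.6119, -0.1433, 0.2045]
ee_rot: [0.986, 0.165, 0.0, 0.0]
ft_force: [1.1, -1.8, 4.9]
grip_width: -0.001
t 10.8 tcp [ 0.6119 -0.1433  0.2045] tip in fixture mm [188.7   0.4 179.5] F [ 1.1 -1.8  4.9] w -0.001
tool axes [[0.946, 0.325, 0.0], [0.325, -0.946, 0.0], [0.0, -0.0, -1.0]]
to go, tool mm [ -0.4   6.3 -40.5]
```

View pics/s8.png

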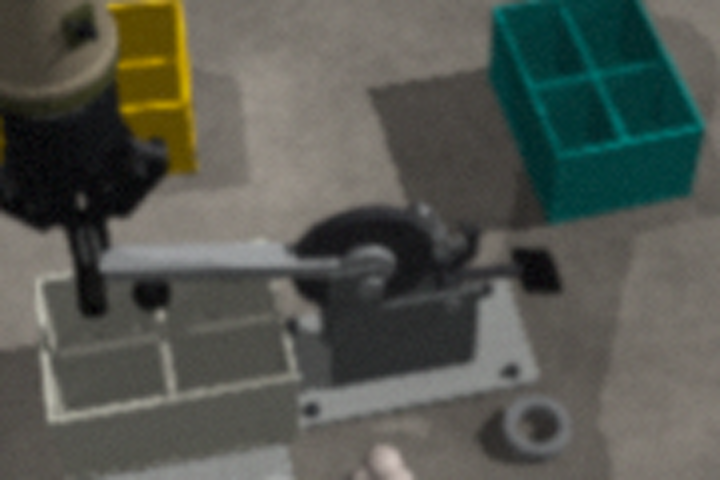

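At about 0.60 now, with the pawl still clear and the bin in place. Continuing, slower towards the end.

```bash
python3 -m creep '[[0,0,0,0,2,5,255],[0,0,0,0,2,5,255],[0,0,0,0,1,5,255],[0,0,0,0,1,5,255],[0,0,0,0,1,5,255],[0,0,0,0,1,5,255],[0,0,0,0,0,5,255]]'
python3 g.py 200 0 220
python3 -m creep '[[0,0,0,0,0,3,255],[0,0,0,0,0,2,255]]'
python3 - <<'E'
from h import *
s,d=camera("scene"); cv2.imwrite("pics/s9.png",cv2.resize(s[150:270,165:345],None,fx=4,fy=4,interpolation=cv2.INTER_CUBIC))
P=pts("scene",d);m=(s.max(-1)<60)&(np.hypot(P[...,0]-.615,P[...,1]+.154)<.06)&(P[...,2]>.1)&(P[...,2]<.18)
print(np.percentile(P[m][:,2],[50,90]))
E
```

```text
clock: 11.55
position: [0.6146, -0.1508, 0.1696]
ee_rot: [0.986, 0.165, 0.0, 0.0]
ft_force: [-0.2, -0.2, 2.5]
grip_width: 0.001
t 11.55 tcp [ 0.6146 -0.1508  0.1696] tip in fixture mm [196.8   0.6 144.6] F [-0.2 -0.2  2.5] w 0.001
tool axes [[0.946, 0.325, 0.0], [0.325, -0.946, 0.0], [0.001, -0.0, -1.0]]
to go, tool mm [ -0.6   3.3 -75.4]
clock: 11.75
position: [0.6148, -0.1513, 0.1649]
ee_rot: [0.986, 0.164, 0.0, 0.001]
ft_force: [2.1, -1.1, 2.2]
grip_width: 0.001
[0.15450466 0.1669402 ]
```

View pics/s9.png

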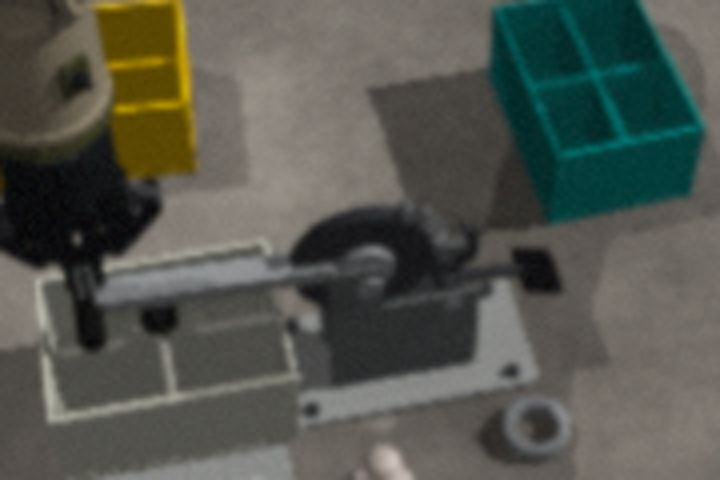

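The foot (160,318) is just above the partition now. I'll use small steps until the force rises.

```bash
python3 -m creep '[[0,0,0,0,0,2,255],[0,0,0,0,0,2,255]]'
python3 -m creep '[[0,0,0,0,0,2,255],[0,0,0,0,0,0,255]]'
python3 -m creep '[[0,0,0,0,0,2,255],[0,0,0,0,0,0,255]]'
python3 g.py
```

```text
clock: 12.0
position: [0.6145, -0.151, 0.161]
ee_rot: [0.986, 0.164, 0.0, 0.0]
ft_force: [-0.0, -2.1, 3.2]
grip_width: 0.003
clock: 12.2
position: [0.6142, -0.1506, 0.1585]
ee_rot: [0.986, 0.165, -0.0, -0.0]
ft_force: [1.4, -1.1, 1.0]
grip_width: 0.002
clock: 12.4
position: [0.6142, -0.1505, 0.1566]
ee_rot: [0.986, 0.165, -0.0, -0.0]
ft_force: [-0.5, -0.8, 0.5]
grip_width: -0.001
t 12.4 tcp [ 0.6142 -0.1505  0.1566] tip in fixture mm [196.3   0.3 131.6] F [-0.5 -0.8  0.5] w -0.001
tool axes [[0.946, 0.325, -0.0], [0.325, -0.946, -0.0], [-0.001, 0.0, -1.0]]
```

```bash
python3 -m creep '[[0,0,0,0,0,1.5,255]]'
python3 -m creep '[[0,0,0,0,0,1.5,255]]'
python3 -m creep '[[0,0,0,0,0,1.5,255]]'
python3 -m creep '[[0,0,0,0,0,1.5,255]]'
```

```text
clock: 12.5
position: [0.6143, -0.1505, 0.1554]
ee_rot: [0.986, 0.165, -0.0, -0.0]
ft_force: [-1.0, -1.1, 3.9]
grip_width: -0.002
clock: 12.6
position: [0.6143, -0.1506, 0.1538]
ee_rot: [0.986, 0.165, -0.0, 0.0]
ft_force: [-0.6, -0.5, 2.3]
grip_width: -0.004
clock: 12.7
position: [0.6143, -0.1507, 0.1523]
ee_rot: [0.986, 0.165, -0.0, 0.0]
ft_force: [-0.2, -2.3, 3.3]
grip_width: 0.001
clock: 12.8
position: [0.6143, -0.1507, 0.1508]
ee_rot: [0.986, 0.165, -0.0, 0.0]
ft_force: [-1.4, -1.7, 2.6]
grip_width: 0.001
```

```bash
python3 -m creep '[[0,0,0,0,0,1.5,255]]'
python3 -m creep '[[0,0,0,0,0,1.5,255]]'
python3 - <<'E'
from h import *
for n in("scene","top"):
    s,d=camera(n); cv2.imwrite(f"pics/{n}10.png",cv2.resize(s[200:270,165:275] if n=="scene" else s[110:215,190:345],None,fx=6 if n=="scene" else 4,fy=6 if n=="scene" else 4,interpolation=cv2.INTER_CUBIC))
E
```

```text
clock: 12.9
position: [0.6144, -0.1507, 0.1493]
ee_rot: [0.986, 0.165, -0.0, 0.0]
ft_force: [-0.7, -1.1, 3.4]
grip_width: 0.0
clock: 13.0
position: [0.6144, -0.1507, 0.1478]
ee_rot: [0.986, 0.165, -0.0, 0.0]
ft_force: [-0.9, -2.7, 2.1]
grip_width: 0.003
```

View pics/scene10.png

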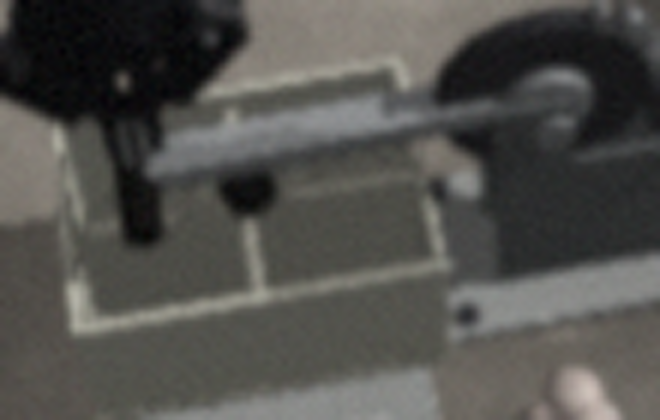

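The foot (248,192) is over the partition cross and the bin hasn't moved. There's no firm stop yet, so I'll continue in small steps.

```bash
python3 -m creep '[[0,0,0,0,0,1.5,255]]'
python3 -m creep '[[0,0,0,0,0,1.5,255]]'
python3 - <<'E'
from h import *
s,d=camera("scene");P=pts("scene",d)
# bar end near camera: dark pixels, nearer-camera side (fixture +y end)
hub=np.array([.55,.035]);ux=np.array([.3256,-.9455]);uy=np.array([.9455,.3256])
fx=(P[...,:2]-hub)@ux;fy=(P[...,:2]-hub)@uy
m=(s.max(-1)<60)&(abs(fx-.2)<.02)&(fy>.017)&(fy<.045)&(P[...,2]>.11)&(P[...,2]<.2)
print("bar free end z",m.sum(),np.percentile(P[m][:,2],[5,25,50,75,90]).round(4), fx[m].mean())
# steel arm top
g=(abs(fy)<.008)&(P[...,2]>.11)&(s.min(-1)>90)
for x in(.07,.09,.11,.13,.15,.17):
    q=g&(abs(fx-x)<.008); 
    if q.any(): print(x,np.median(P[q][:,2]).round(4),q.sum())
E
```

```text
clock: 13.2
position: [0.6144, -0.1504, 0.1464]
ee_rot: [0.986, 0.165, 0.0, -0.0]
ft_force: [-1.1, -1.4, 3.3]
grip_width: 0.002
clock: 13.3
position: [0.6144, -0.1504, 0.1448]
ee_rot: [0.986, 0.165, 0.0, -0.0]
ft_force: [-0.7, -2.0, 2.3]
grip_width: 0.0
bar free end z 64 [0.1289 0.135  0.138  0.1403 0.1424] 0.1984436145405394
0.07 0.1443 12
0.09 0.1434 25
0.11 0.143 25
0.13 0.1415 27
0.15 0.5323 85
0.17 0.1423 38
```

```bash
python3 -m creep '[[0,0,0,0,0,1,255],[0,0,0,0,0,0,255]]'
python3 -m creep '[[0,0,0,0,0,1,255],[0,0,0,0,0,0,255]]'
python3 - <<'E'
from h import *
p,d=camera("wrist"); cv2.imwrite("pics/w11.png",p)
s,d=camera("top"); cv2.imwrite("pics/t11.png",cv2.resize(s[110:215,190:345],None,fx=5,fy=5,interpolation=cv2.INTER_CUBIC))
E
```

```text
clock: 13.55
position: [0.6144, -0.1504, 0.1438]
ee_rot: [0.986, 0.165, 0.0, -0.0]
ft_force: [-0.5, -0.4, 1.5]
grip_width: -0.001
clock: 13.75
position: [0.6145, -0.1505, 0.1432]
ee_rot: [0.986, 0.165, 0.0, 0.0]
ft_force: [-1.1, -0.8, 5.0]
grip_width: -0.001
```

View pics/w11.png

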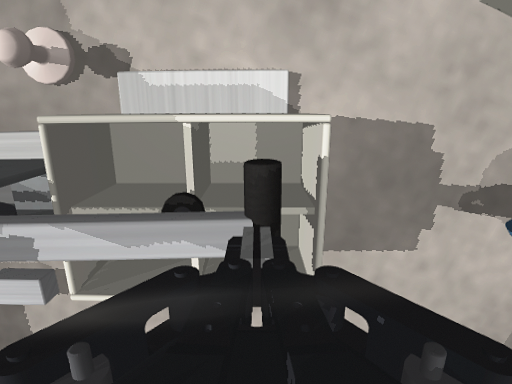

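View pics/t11.png

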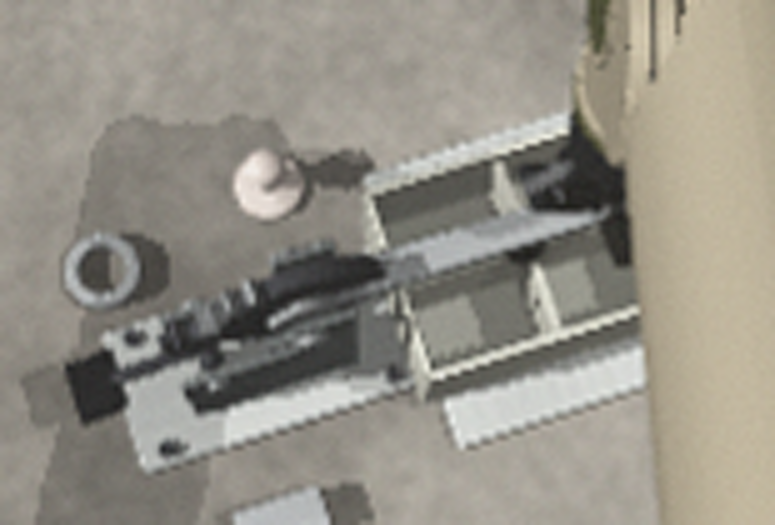

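The wrist view shows the tips on the crossbar (258,225) and the foot (183,205) on the partition cross line. The force is starting to rise (5 N) and the position is lagging the command. I'll take a few finer steps to confirm.

```bash
python3 -m creep '[[0,0,0,0,0,1,255],[0,0,0,0,0,0,255]]'
python3 -m creep '[[0,0,0,0,0,1,255],[0,0,0,0,0,0,255]]'
```

```text
clock: 14.05
position: [0.6146, -0.1505, 0.143]
ee_rot: [0.986, 0.165, 0.0, 0.0]
ft_force: [-4.7, 0.3, 10.9]
grip_width: -0.003
clock: 14.25
position: [0.6147, -0.1505, 0.1428]
ee_rot: [0.986, 0.165, 0.0, 0.0]
ft_force: [-8.8, 0.6, 16.9]
grip_width: -0.004
```

That's a firm stop: 11 then 17 N, with no more than 0.2 mm of travel. The foot is seated. I'll back straight off and check.

```bash
python3 -m creep '[[0,0,0,0,0,-2,255],[0,0,0,0,0,-3,255],[0,0,0,0,0,-10,255],[0,0,0,0,0,-25,255],[0,0,0,0,0,-35,255],[0,0,0,0,0,-40,255],[0,0,0,-20,0,-40,255],[0,0,0,-40,0,-20,255]]'
python3 -m creep '[[0,0,0,-45,0,0,255],[0,0,0,-45,0,0,255],[0,0,0,-30,0,0,255],[0,0,0,0,0,0,255],[0,0,0,0,0,0,255]]'
python3 - <<'E'
from h import *
hub=np.array([.55,.035]);ux=np.array([.3256,-.9455]);uy=np.array([.9455,.3256])
for n in("scene","top"):
    s,d=camera(n);P=pts(n,d); cv2.imwrite(f"pics/{n}12.png",cv2.resize(s[180:290,165:325] if n=="scene" else s[110:225,190:345],None,fx=4.8,fy=4.8,interpolation=cv2.INTER_CUBIC))
    fx=(P[...,:2]-hub)@ux;fy=(P[...,:2]-hub)@uy
    m=(s.max(-1)<60)&(abs(fx-.2)<.015)&(abs(fy)<.04)&(P[...,2]>.12)&(P[...,2]<.2)
    print(n,"bar",m.sum(),P[m].mean(0).round(4),np.percentile(P[m][:,2],[50,90]).round(4),"fx",fx[m].mean())
    m=(s.max(-1)<60)&(np.hypot(P[...,0]-.508,P[...,1]-.163)<.022)&(P[...,2]>.05)&(P[...,2]<.13)
    print("paddle z",np.median(P[m][:,2]))
    m=(P[...,2]>.085)&(P[...,2]<.115)&(s.min(-1)>110)&(abs(P[...,0]-.58)<.15)&(abs(P[...,1]+.1)<.13)
    r=cv2.minAreaRect((P[m][:,:2]*1000).astype(np.float32)); print("binrim",r,np.median(P[m][:,2]))
E
```

```text
clock: 15.05
position: [0.5592, -0.1683, 0.3194]
ee_rot: [0.986, 0.166, 0.002, -0.0]
ft_force: [-0.6, -2.0, 1.1]
grip_width: 0.001
clock: 15.55
position: [0.4441, -0.2092, 0.3166]
ee_rot: [0.986, 0.164, 0.0, 0.001]
ft_force: [1.4, -0.1, -0.0]
grip_width: 0.002
scene bar 136 [ 0.6202 -0.1516  0.1369] [0.1372 0.1404] fx 0.19930825155428655
paddle z 0.08834512705125279
binrim ((600.08251953125, -107.03529357910156), (132.3268280029297, 180.3633575439453), 18.996572494506836) 0.09895212093182155
top bar 133 [ 0.6131 -0.1527  0.1386] [0.1387 0.1415] fx 0.198075797645764
paddle z 0.08771673246745665
binrim ((597.3402099609375, -107.57000732421875), (129.6626434326172, 179.26077270507812), 19.121435165405273) 0.0994220075056523
```

View pics/scene12.png

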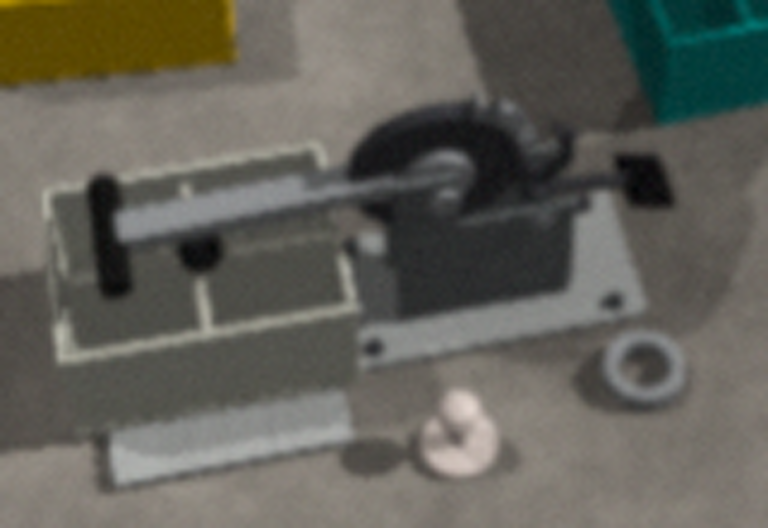

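View pics/top12.png

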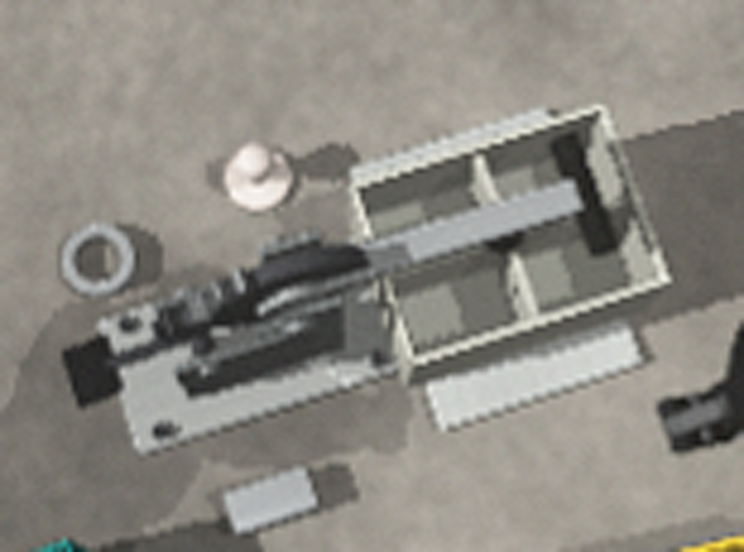

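The bin is within about 2 mm of its first pose, the paddle is still down at 0.088, and nothing else has moved. The bar top reads 0.141 where I expected 0.150, so I'll check the arm's slope and the wrist view before handing in.

Run:
```python
from h import *
from scipy.spatial.transform import Rotation as Ro
hub=np.array([.55,.035]);ux=np.array([.3256,-.9455]);uy=np.array([.9455,.3256])
V={}
for n in("scene","top"):
    s,d=camera(n);V[n]=(s,pts(n,d))
m=camera_model("wrist");o=get_obs();R=Ro.from_quat(o["ee_rot"]).as_matrix();M=m["mount"]
p,d=camera("wrist");Rc=R@M[:3,:3]; c=o["position"]+R@M[:3,3]
V["wrist"]=(p,pts("wrist",d,dict(camera_matrix=m["camera_matrix"],k1=m["k1"],R=Rc.T,t=-Rc.T@c)));cv2.imwrite("pics/w13.png",p)
V["top_start"]=(cv2.imread("pics/top0.png"),np.load("pics/Ptop.npy"))
V["scene_start"]=(cv2.imread("pics/scene0.png"),np.load("pics/Pscene.npy"))
for n,(s,P) in V.items():
    fx=(P[...,:2]-hub)@ux;fy=(P[...,:2]-hub)@uy;z=P[...,2]
    g=(abs(fy)<.012)&(z>.125)&(z<.29)&(s.min(-1)>75)&(fx>.08)&(fx<.18)
    if g.sum()>20:
        k=np.polyfit(fx[g],z[g],1);print(n,g.sum(),"slope rad",np.arctan(k[0]).round(4),"holdarm",(.85-np.arctan(k[0])).round(3),"z at hub",np.polyval(k,0).round(4),"z@.15",np.polyval(k,.15).round(4))
    b=(s.max(-1)<60)&(abs(fx-.2)<.012)&(abs(fy)<.038)&(z>.12)&(z<.17)
    if b.sum()>10: print(n,"bar top z",np.percentile(z[b],[50,90]).round(4))
    f=(abs(z-.01)<.006)&(s.min(-1)>110)&(fx>-.125)&(fx<-.09)&(abs(fy)<.045)
    if f.sum()>5: print(n,"plate z",np.median(z[f]).round(4))
    t=(abs(z)<.01)&(fx>-.3)&(fx<-.2)
    if t.sum()>5: print(n,"table z",np.median(z[t]).round(4))
```

```text
scene 198 slope rad -0.0568 holdarm 0.907 z at hub 0.1478 z@.15 0.1392
scene bar top z [0.1373 0.1399]
scene plate z 0.0091
scene table z -0.0
top 238 slope rad -0.046 holdarm 0.896 z at hub 0.1472 z@.15 0.1403
top bar top z [0.1385 0.1417]
top plate z 0.0102
top table z 0.0011
wrist 129 slope rad -0.0778 holdarm 0.928 z at hub 0.1491 z@.15 0.1374
wrist bar top z [0.1393 0.1412]
wrist plate z 0.0114
wrist table z 0.0015
top_start 243 slope rad 0.5979 holdarm 0.252 z at hub 0.1568 z@.15 0.259
top_start plate z 0.0103
top_start table z 0.001
scene_start 156 slope rad 0.6246 holdarm 0.225 z at hub 0.1528 z@.15 0.2609
scene_start plate z 0.0095
scene_start table z -0.0001
```

View pics/w13.png

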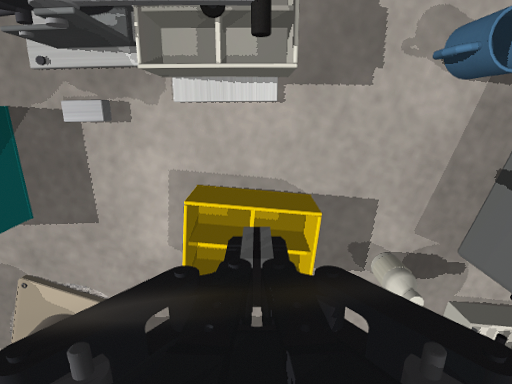

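Run:
```python
from h import *
hub=np.array([.55,.035]);ux=np.array([.3256,-.9455]);uy=np.array([.9455,.3256])
for n in("top_start","scene_start","top","scene"):
    if "start" in n: b=n.split("_")[0]; s,P=cv2.imread(f"pics/{b}0.png"),np.load(f"pics/P{b}.npy")
    else: s,d=camera(n);P=pts(n,d);cv2.imwrite(f"pics/{n}14.png",s)
    fx=(P[...,:2]-hub)@ux;fy=(P[...,:2]-hub)@uy;z=P[...,2]
    for nm,g in(("part along y",(abs(fx-.15)<.006)&(abs(abs(fy)-.04)<.018)),("part along x",(abs(fy)<.005)&((abs(fx-.105)<.025)|(abs(fx-.215)<.012))),("rim y",(abs(abs(fy)-.063)<.004)&(abs(fx-.15)<.08))):
        q=g&(z>.06)&(z<.115)
        print(n,nm,q.sum(),np.percentile(z[q],[10,50,80,95]).round(4) if q.any() else '')
a=cv2.imread("pics/scene14.png")[205:260,165:250];cv2.imwrite("pics/s14c.png",cv2.resize(a,None,fx=9,fy=9,interpolation=cv2.INTER_CUBIC))
```

```text
top_start part along y 41 [0.0678 0.0836 0.0878 0.0901]
top_start part along x 65 [0.0639 0.0848 0.0883 0.0896]
top_start rim y 168 [0.0768 0.0993 0.1011 0.1023]
scene_start part along y 39 [0.0797 0.086  0.0879 0.0908]
scene_start part along x 140 [0.0632 0.077  0.086  0.0886]
scene_start rim y 657 [0.0645 0.0835 0.0959 0.1002]
top part along y 68 [0.065  0.086  0.0882 0.0898]
top part along x 38 [0.0653 0.0803 0.088  0.0902]
top rim y 182 [0.0771 0.0991 0.1014 0.1029]
scene part along y 26 [0.085  0.0875 0.089  0.0965]
scene part along x 127 [0.0628 0.0776 0.085  0.088 ]
scene rim y 578 [0.0662 0.085  0.0974 0.1008]
```

View pics/s14c.png

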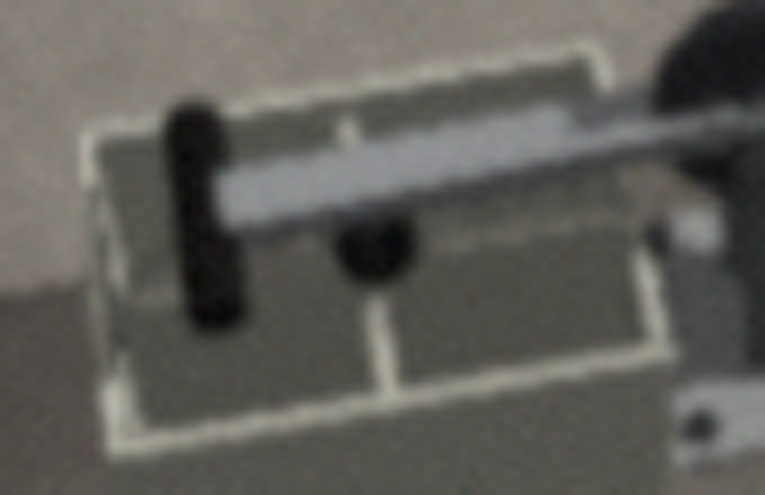

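This explains the 10 mm. The bin's partition top measures z≈0.089–0.090 in both cameras, before and after, so it sits 10 mm below the rim rather than level with it. Seated, the foot should be near z≈0.09, with the arm slightly below level.

The bar top (0.138–0.141) and the fitted arm slope (holdarm ≈0.90–0.93) put the foot underside at about 0.09–0.093. That agrees within calibration, and the stop was firm. The robot is clear, so I'll hand in.

```bash
python3 -c "
from workcell import *
o=get_obs();print(o['clock'],o['position'],o['ft_force']);print(hand_in())"
```

```text
15.9 [ 0.44468901 -0.20857982  0.315696  ] [ 0.20650283  0.36429296 -0.93869982]
the job is handed in; nothing more can be done
None
```

I pressed the paddle until the pawl was clear, then pushed the crossbar down past the teeth until the foot stopped firmly on the partition. I backed off and handed in at 15.9 s, and no verdict is reported.

**Paddle:** the first press moved it only about 7 mm, because the shut fingertips reach about 5 mm past the TCP, not the 25 mm I assumed. I saw this in the depth images before touching the arm and pressed again. The paddle then stayed about 26 mm down, at roughly 0.36 rad.

**Hold-down arm:** over the last steps the force rose from 5 to 17 N with under 1 mm of travel. After release the arm stayed down.

**Last checks:** the robot was clear of everything. The bin was within about 2 mm of where it started, and nothing else looked moved in the pictures.

**What disagreed with the description:**
- **Bin orientation:** its 180 mm side lies along fixture x, where the text says 130 mm.
- **Partition height:** it measured about 10 mm below the rim, not level with it. The arm therefore rests slightly below level, at about 0.90–0.93 instead of 0.85.

**Not confirmed:** I did not see the foot's contact from the side. That it is seated rests on the firm stop and on heights that agree to about 3 mm.

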